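# Purge the load lock with a push-pull valve

## Task

Give the load lock a short purge: on the grey gas panel, pull the red knob straight up to its out detent, keep it out for about two seconds, then push it fully home again and let go. Leave the black knob pushed in and the yellow knob pulled out, as they are.

Things in the scene. Friction and masses are not known exactly. Their poses are not given: they have to be found in the camera images.
- purge (a joint): Red knob's travel in m, vertical: 0 = fully in (home), 0.025 = fully out (hard stop). An over-centre spring holds it at either end and, within about 8 mm of an end, draws it to that end; moving it off an end takes about 5 N. Starts at 0.
- purge_grip (a point): Centre of the red knob's head, an upright cylinder 32 mm across and 24 mm high on a 12 mm stem; moves with the knob. Knob in: 31 mm above the panel's top, 91 mm above the bench, head's underside 14 mm above the steel collar (42 mm wide, 5 mm high). z up along the pull; x across, y along the fixed panel (grey box, white top, 110 x 360 x 60 mm high). No obstacle beside it across the panel (x).
- vent (a joint): Travel of the black knob, same size and mechanism as the red: it is in (0) and must stay in. The red, black and yellow knobs stand in one row on the panel's lengthwise middle line, 110 mm apart, in any order.
- backing (a joint): Travel of the yellow knob, same mechanism: it is out (0.025, so its head stands 25 mm higher) and must stay out.

How it is judged:
On the way, in this order (a step that is already met when the one before it is completed fails the run):
1. the red knob is pulled out to its detent and stays out for a second (value of joint purge above 0.019 m), for 1 s.
2. the red knob is pushed fully home (value of joint purge below 0.004 m), for 0.2 s.
At the end, for the whole second after the job is handed in: The red knob is home (within 4 mm of fully in), the black knob is in (within 6 mm) and the yellow knob is out (within 6 mm of its stop) (value of joint purge below 0.004 m and value of joint vent below 0.006 m and value of joint backing above 0.019 m); the robot touches nothing.
It fails at once if the black knob is pulled out by more than 8 mm (value of joint vent above 0.008 m).
It fails at once if the yellow knob is pushed in by more than 8 mm (value of joint backing below 0.017 m).
It also fails if it takes over 34 s, if anything falls off the work surface, if the arm or the gripper's body presses on something with over 40 N, if the wrist force passes 120 N, or if a joint passes its speed limit or range.

## Robot

A 6-joint arm with a two-finger parallel gripper is mounted at the origin on the work surface. World frame = base frame: x ahead of the robot, y to its left, z up, the work surface at z = 0. Lengths are in m, angles in rad, forces in N, time in s.
With the tool pointing down it reaches from about 0.3 to 0.875 m from the base axis. Payload 6.4 kg.
Tool frame: the origin (TCP) lies between the finger pads; the fingertips stand 22 mm ahead of it and the grasp point (between the pads) lies 3 mm ahead of it; z points along the fingers, y is the line along which they close (so a half turn about z gives the same grasp; the last joint's range is limited). The gripper opens to 85 mm and grips with 20 to 120 N. Pads are 22 mm wide; open, the fingers measure 114 mm over their backs; the gripper's body (76 mm by 85 mm) begins 54 mm behind the grasp point. The pads swing forward as they close: fully open they stand 13 mm farther back than shut.
Start: joints at [0.929, 0.181, 1.607, -0, 1.354, -0.206], TCP at [0.243, 0.521, 0.253] pointing down, gripper open.
Joint ranges: [-2.99, 2.99], [-0.89, 2.07], [0.3, 2.58], [-1.14, 4.28], [0, 2.63], [-3.12, 3.12]. Speed limits (rad/s): [2.57, 2.57, 3.01, 3.14, 3.14, 3.14].

## Interface

Orientations are given as a unit quaternion [w, x, y, z].
In Python, from bench import ctrl, imaging, workorder gives the robot as it stands.
- The arm moves only by the shell command python3 -m pendant 'ROWS' [OPENING]. ROWS is JSON, a list of rows, each a list of 4 numbers: the shift along the tool's x, y, z in cm, then the turn about the tool's z in degrees. In form: [[dx, dy, dz, roll], ...]. A call has 1 to 12 rows; each row is the pose to reach, as a shift and turn from the pose commanded when the call began, along the tool's axes at that moment; what a row does not reach only later rows make up. A row lasts 1/12 s, in which the tool goes at most 41.7 mm and 7.16 degrees, less where a joint would pass 70% of its speed; a pose out of reach is approached as far as the arm can. A call with a gripper value outside its range is refused whole. OPENING is the opening, from 0 (shut) to 1 (fully open), set as the call begins (- or left out, the last holds). The fingers move at their own pace and stop on an object; the grip force is fixed at half the most. Time passes only in rows, so rows that repeat a pose let the fingers close. It gives the time, the measured TCP pose, the force, the opening and the grip force at its end, in the units of the state.
- ctrl.get_obs(): the state, without advancing time (a new reading comes with each control period).
- imaging.camera(name): name is "side" or "top"; returns the picture (400x640x3 uint8, red, green, blue); there is no depth.
- imaging.camera_info(name): a dict with "K" (3x3 intrinsics, pixels), "T" (4x4, takes a point from camera to world coordinates). Camera axes: x right, y up, looking along -z (the intrinsics and any distortion apply to the point x, -y, -z); pixel columns grow to the right and rows downward; lengths in m; the calibration is good to about 2 mm. A picture is of the moment at which its call begins. camera_info takes no time and is no camera call.
- workorder.hand_in(): hands the job in; it is judged then, once.
The state is a dict: "time_s": time; "q": joint angles; "dq": joint speeds; "joint_efforts": joint torques, N m; "eef_pos": TCP position; "eef_rot": TCP orientation; "wrist_force": force on the tool from outside, world axes, zero at the start; "torque": the same for the moment, N m; "opening": opening from 0.0 (shut) to 1.0 (fully open); "grasp_force": force on a finger pad.
Only numpy, scipy, OpenCV 4.12 (cv2) and the standard library are available. Lean on these libraries where they do the work, as an engineer would, in place of code of your own. Each camera call takes 0.05 s, during which the arm holds its last target. There are 200 camera calls.

## Working session

There is one attempt and no reset: what is moved stays moved. The work goes in short steps, Python scripts to look and compute and a shell command to move; the robot and the scene stay as the last step left them, time stands still between calls to the robot, and variables do not carry over. Pictures are saved under pics/ and viewed, at most 10 in all, crops included, and the job is handed in when it is done.

```bash
mkdir -p pics; python3 - <<'E'
from bench import ctrl, imaging
import cv2, numpy as np
o=ctrl.get_obs(); print(o['time_s'],o['eef_pos'],o['eef_rot'],o['opening'],o['wrist_force'])
ims=[]
for n in('top','side'):
    im=imaging.camera(n); cv2.imwrite(f'pics/{n}0.png',im[:,:,::-1]); ims.append(im)
    i=imaging.camera_info(n); print(n,{k:(np.round(v,3).tolist() if hasattr(v,'shape') or isinstance(v,list) else v) for k,v in i.items()})
    h=cv2.cvtColor(im,cv2.COLOR_RGB2HSV)
    for c,lo,hi in(('red',(0,130,60),(8,255,255)),('red2',(172,130,60),(180,255,255)),('yel',(20,130,80),(35,255,255))):
        m=cv2.inRange(h,lo,hi); k,_,s,ce=cv2.connectedComponentsWithStats(m)
        print(n,c,[(s[j].tolist(),ce[j].round(1).tolist()) for j in range(1,k) if s[j,4]>40])
cv2.imwrite('pics/both0.png',cv2.resize(np.vstack(ims),(480,600))[:,:,::-1])
E
```

```text
0.0 [0.24241389 0.52084772 0.25240398] [-3.39998472e-04  2.16206817e-01  9.76347214e-01 -7.83346155e-04] 0.9976498128696781 [-0.60543963 -0.2474807   0.12301657]
top {'K': [[438.639, 0.0, 309.511], [0.0, 438.639, 192.613], [0.0, 0.0, 1.0]], 'T': [[0.0, 1.0, -0.031, 0.524], [-1.0, 0.001, 0.007, 0.043], [0.007, 0.031, 0.999, 0.885], [0.0, 0.0, 0.0, 1.0]]}
top red [([300, 163, 17, 18, 236], [308.0, 171.4])]
top red2 []
top yel [([361, 174, 18, 18, 249], [369.9, 182.4])]
side {'K': [[371.491, 0.0, 318.032], [0.0, 371.491, 198.534], [0.0, 0.0, 1.0]], 'T': [[0.839, 0.385, -0.385, 0.315], [-0.544, 0.605, -0.581, -0.332], [0.009, 0.697, 0.717, 0.578], [0.0, 0.0, 0.0, 1.0]]}
side red [([324, 195, 16, 19, 254], [331.2, 203.6])]
side red2 []
side yel [([351, 229, 19, 24, 368], [359.6, 240.0])]
```

View pics/top0.png

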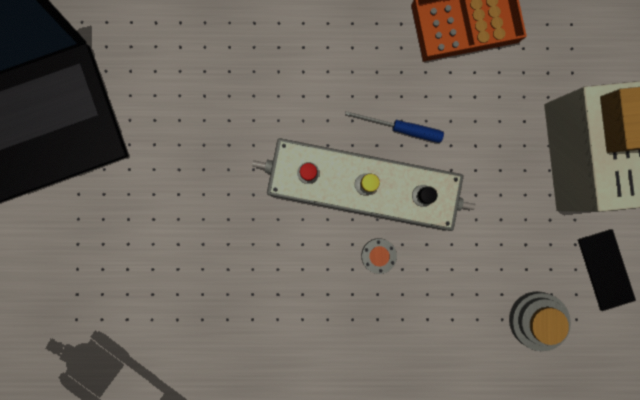

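View pics/side0.png

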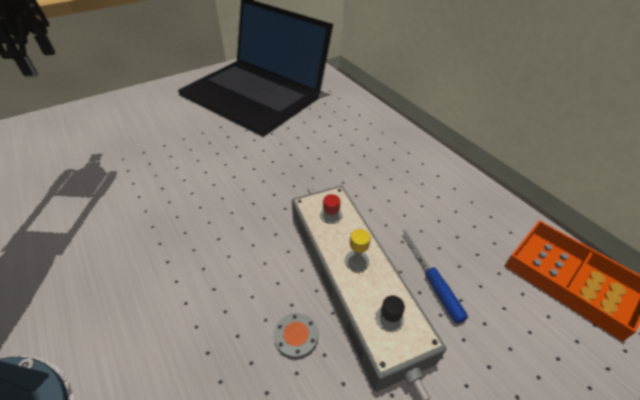

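The pictures show the panel's red knob at top-view (308,171), yellow at (370,182) and black at (428,195). Red is at the panel's +y end, with nothing beside it across the panel.

```bash
cat > h.py <<'E'
from bench import ctrl, imaging
import cv2, numpy as np
from scipy.spatial.transform import Rotation as R
def ray(n,u,v):
    i=imaging.camera_info(n);K=np.array(i['K']);T=np.array(i['T'])
    p=cv2.undistortPoints(np.array([[[u,v]]],float),K,np.array(i['dist']) if 'dist' in i else None)[0,0]
    return T[:3,3],T[:3,:3]@[p[0],-p[1],-1]
def plane(n,u,v,z):
    c,d=ray(n,u,v); return c+d*(z-c[2])/d[2]
def tri(a,b):
    A=[];B=[]
    for n,u,v in(a,b):
        c,d=ray(n,u,v);d=d/np.linalg.norm(d);P=np.eye(3)-np.outer(d,d);A.append(P);B.append(P@c)
    return np.linalg.lstsq(np.vstack(A),np.hstack(B),rcond=None)[0]
def goal(p,ax):
    o=ctrl.get_obs();q=o['eef_rot'];M=R.from_quat([*q[1:],q[0]]).as_matrix()
    t=M.T@np.array([*ax,0]); r=np.degrees(np.arctan2(t[1],t[0]))-90
    r=(r+90)%180-90
    print('shift cm',(M.T@(np.array(p)-o['eef_pos'])*100).round(2),'roll',r.round(1))
E
python3 - <<'E'
from h import *
print(imaging.camera_info('top').keys())
r=plane('top',308,171.4,.1);y=plane('top',369.9,182.4,.125);b=plane('top',428,195,.1)
print(r,y,b,np.linalg.norm(r-y),np.linalg.norm(y-b))
print('tri',tri(('top',308,171.4),('side',331.2,203.6)),tri(('top',369.9,182.4),('side',359.6,240.)))
print('side plane',plane('side',331.2,203.6,.093))
d=(b-r)[:2];d/=np.linalg.norm(d);print('panel dir',d)
goal([r[0],r[1],.2],[-d[1],d[0]])
E
```

```text
dict_keys(['K', 'T'])
[0.58708303 0.03962478 0.1       ] [ 0.56604649 -0.06776502  0.125     ] [ 0.5448598  -0.17561856  0.1       ] 0.11225018896181266 0.11272205731656548
tri [0.58825043 0.03930856 0.09099401] [ 0.56681373 -0.06912814  0.11730098]
side plane [0.58758807 0.03752663 0.093     ]
panel dir [-0.19249635 -0.98129769]
shift cm [-51.56 -29.07   5.27] roll 76.1
```

```bash
python3 -m pendant '[[-51.6,-29.1,0,76],[-51.6,-29.1,0,76],[-51.6,-29.1,0,76],[-51.6,-29.1,0,76],[-51.6,-29.1,0,76],[-51.6,-29.1,0,76],[-51.6,-29.1,0,76],[-51.6,-29.1,0,76],[-51.6,-29.1,0,76],[-51.6,-29.1,0,76],[-51.6,-29.1,0,76],[-51.6,-29.1,0,76]]' 1
python3 -c "
from h import *
goal([.5875,.0385,.2],[.981,-.192]);print(ctrl.get_obs()['q'])"
```

```text
time_s: 1.1
eef_pos: [0.5344, 0.1128, 0.253]
eef_rot: [-0.0, 0.773, 0.635, -0.0]
wrist_force: [0.6, 1.2, 0.5]
opening: 0.998
grasp_force: 0.0
shift cm [-6.26  6.65  5.3 ] roll -0.2
[-9.36747197e-03  1.17219081e-01  1.67968697e+00  1.14673459e-04
  1.34512636e+00  1.86552517e-01]
```

```bash
python3 -m pendant '[[-6.3,6.6,2,0],[-6.3,6.6,5.3,0],[-6.3,6.6,5.3,0],[-6.3,6.6,5.3,0],[-6.3,6.6,5.3,0],[-6.3,6.6,5.3,0],[-6.3,6.6,5.3,0]]'
python3 - <<'E'
from h import *
goal([.5875,.0385,.092],[.981,-.192])
a=imaging.camera('top')[110:270,230:490];b=imaging.camera('side')[110:330,230:490]
cv2.imwrite('pics/c1.png',cv2.resize(np.vstack([a,b]),None,fx=1.57,fy=1.57,interpolation=2)[:,:,::-1])
E
```

```text
time_s: 1.68
eef_pos: [0.5867, 0.0414, 0.2014]
eef_rot: [0.0, 0.771, 0.637, 0.001]
wrist_force: [-0.7, -0.9, 0.3]
opening: 1.004
grasp_force: 0.0
shift cm [-0.28  0.12 10.94] roll 0.2
```

View pics/c1.png

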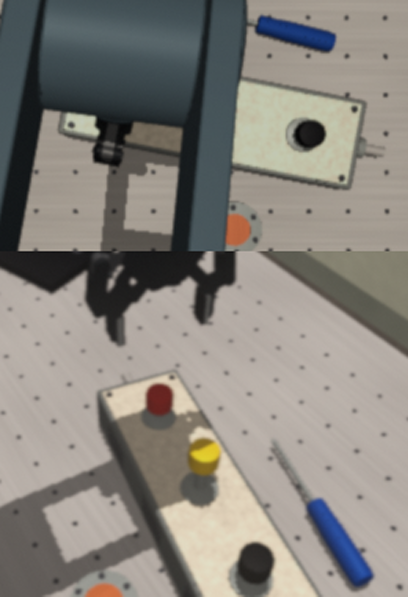

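The crop shows the open fingers straddling the red knob across the panel, clear of yellow and black. I'll descend now.

```bash
python3 -m pendant '[[-0.2,0.1,2,0],[-0.2,0.1,5,0],[-0.2,0.1,8,0],[-0.2,0.1,10,0],[-0.2,0.1,10.9,0],[-0.2,0.1,10.9,0],[-0.2,0.1,10.9,0],[-0.2,0.1,10.9,0]]'
python3 - <<'E'
from h import *
goal([.5875,.0385,.092],[.981,-.192])
b=imaging.camera('side')[110:330,230:490]
cv2.imwrite('pics/c2.png',cv2.resize(b,None,fx=2.5,fy=2.5,interpolation=2)[:,:,::-1])
E
```

```text
time_s: 2.45
eef_pos: [0.5887, 0.0383, 0.0934]
eef_rot: [0.001, 0.771, 0.636, 0.001]
wrist_force: [-0.3, 0.1, 0.7]
opening: 1.0
grasp_force: 0.0
shift cm [-0.01 -0.12  0.14] roll 0.1
```

View pics/c2.png

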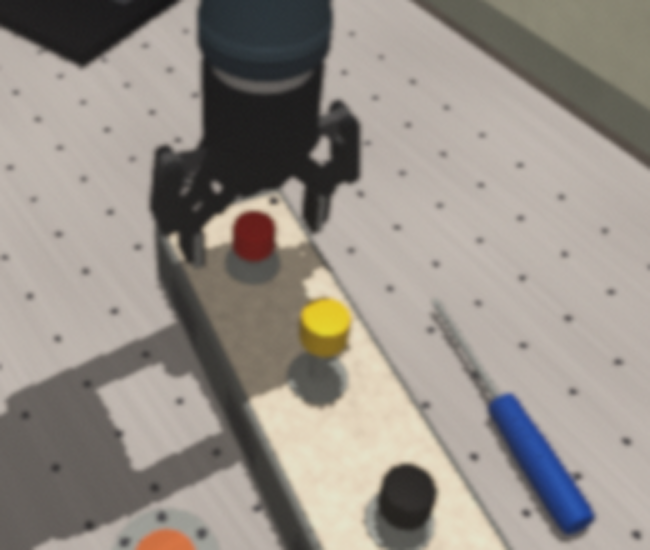

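The fingers sit either side of the red head, with the left one at about (195,245) and the right one at about (315,215) around the knob at (254,237). Closing now.

```bash
python3 -m pendant '[[0,-0.1,0.1,0],[0,-0.1,0.1,0],[0,-0.1,0.1,0],[0,-0.1,0.1,0],[0,-0.1,0.1,0],[0,-0.1,0.1,0],[0,-0.1,0.1,0],[0,-0.1,0.1,0],[0,-0.1,0.1,0],[0,-0.1,0.1,0],[0,-0.1,0.1,0],[0,-0.1,0.1,0]]' 0
```

```text
time_s: 3.5
eef_pos: [0.5885, 0.0379, 0.0915]
eef_rot: [0.002, 0.772, 0.636, 0.002]
wrist_force: [5.7, -0.7, 0.1]
opening: 0.358
grasp_force: 59.6
```

Gripped, with opening 0.358 and 60 N. Next I pull up.

```bash
python3 -m pendant '[[0,0,-0.3,0],[0,0,-0.6,0],[0,0,-0.9,0],[0,0,-1.2,0],[0,0,-1.5,0],[0,0,-1.8,0],[0,0,-2.1,0],[0,0,-2.3,0],[0,0,-2.4,0],[0,0,-2.4,0],[0,0,-2.4,0],[0,0,-2.4,0]]'
python3 - <<'E'
from h import *
b=imaging.camera('side')[110:330,230:490]
cv2.imwrite('pics/c3.png',cv2.resize(b,None,fx=2.5,fy=2.5,interpolation=2)[:,:,::-1])
E
```

```text
time_s: 4.5
eef_pos: [0.5885, 0.038, 0.116]
eef_rot: [0.002, 0.772, 0.636, 0.002]
wrist_force: [4.8, -1.5, 3.8]
opening: 0.356
grasp_force: 60.4
```

View pics/c3.png

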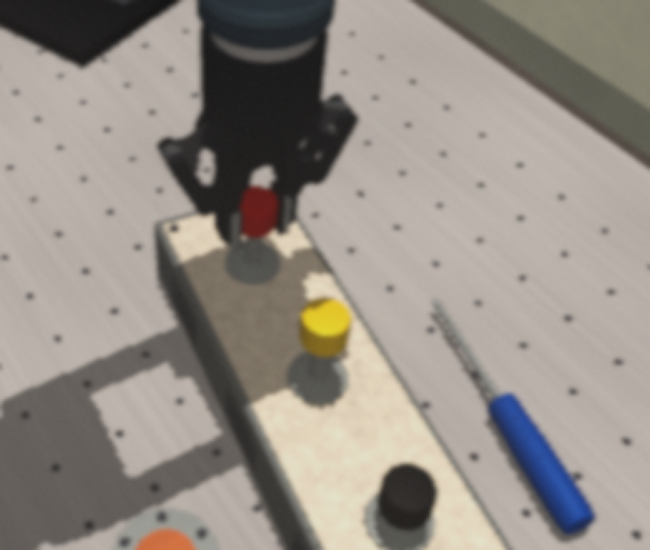

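The red head has risen in the grip, from row 237 to row 212, and its stem is visible. TCP rise is 24.5 mm, so it is out. Holding about 2 s, then pushing home.

```bash
python3 -m pendant '[[0,0,0,0],[0,0,0,0],[0,0,0,0],[0,0,0,0],[0,0,0,0],[0,0,0,0],[0,0,0,0],[0,0,0,0],[0,0,0,0],[0,0,0,0],[0,0,0,0],[0,0,0,0]]'
python3 -m pendant '[[0,0,0,0],[0,0,0,0],[0,0,0,0],[0,0,0,0],[0,0,0,0],[0,0,0,0],[0,0,0,0],[0,0,0,0]]'
python3 -m pendant '[[0,0,0.3,0],[0,0,0.6,0],[0,0,0.9,0],[0,0,1.2,0],[0,0,1.5,0],[0,0,1.8,0],[0,0,2.1,0],[0,0,2.3,0],[0,0,2.4,0],[0,0,2.5,0],[0,0,2.5,0],[0,0,2.5,0]]'
```

```text
time_s: 5.55
eef_pos: [0.5885, 0.0379, 0.1159]
eef_rot: [0.002, 0.772, 0.636, 0.002]
wrist_force: [4.3, 0.1, 3.8]
opening: 0.361
grasp_force: 60.4
time_s: 6.22
eef_pos: [0.5885, 0.038, 0.1159]
eef_rot: [0.002, 0.772, 0.636, 0.002]
wrist_force: [3.7, -0.7, 4.0]
opening: 0.354
grasp_force: 60.4
time_s: 7.22
eef_pos: [0.5885, 0.038, 0.0914]
eef_rot: [0.002, 0.771, 0.636, 0.002]
wrist_force: [2.9, -0.5, 9.9]
opening: 0.357
grasp_force: 61.6
```

```bash
python3 -m pendant '[[0,0,0,0],[0,0,0,0],[0,0,0,0],[0,0,0,0],[0,0,0,0],[0,0,0,0],[0,0,0,0],[0,0,0,0],[0,0,0,0],[0,0,0,0],[0,0,0,0],[0,0,0,0]]' 1
python3 -m pendant '[[0,0,-1,0],[0,0,-3,0],[0,0,-6,0],[0,0,-9,0],[0,0,-12,0],[0,0,-12,0],[0,0,-12,0],[0,0,-12,0],[0,0,-12,0]]'
python3 - <<'E'
from h import *
im=imaging.camera('side');b=im[110:330,230:490]
m=cv2.inRange(cv2.cvtColor(im,cv2.COLOR_RGB2HSV),(0,130,40),(8,255,255))[180:225,310:350];print('red row,col',(np.argwhere(m).mean(0)+[180,310]).round(1),'was 203.6,331.2')
cv2.imwrite('pics/c4.png',cv2.resize(b,None,fx=2.5,fy=2.5,interpolation=2)[:,:,::-1])
E
```

```text
time_s: 8.22
eef_pos: [0.5863, 0.0384, 0.0893]
eef_rot: [0.0, 0.771, 0.636, 0.0]
wrist_force: [0.4, -0.6, 0.1]
opening: 1.003
grasp_force: 0.0
time_s: 8.97
eef_pos: [0.5853, 0.0385, 0.208]
eef_rot: [-0.001, 0.771, 0.636, -0.001]
wrist_force: [-0.0, -0.2, -0.6]
opening: 1.001
grasp_force: 0.0
red row,col [204.2 331. ] was 203.6,331.2
```

View pics/c4.png

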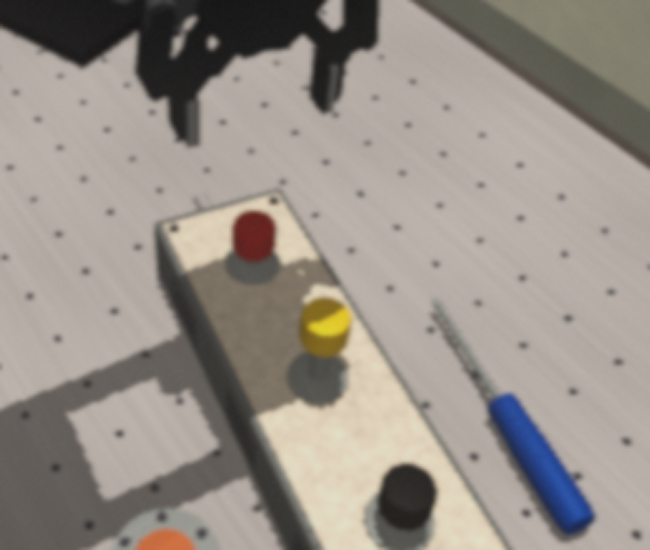

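The red knob is back at its starting position at (254,237). Yellow is still out, black is still in, and the gripper is clear.

```bash
python3 -c "
from bench import workorder
print(workorder.hand_in())"
```

```text
the job is handed in; nothing more can be done
None
```

I pulled the red knob out to its detent, held it for about two seconds and pushed it home; the last picture showed black still in, yellow still out and the gripper clear, and the job is handed in (no verdict was returned).

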